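Snap the sprung drum rest over and prove it

ROBOT

A 6-joint arm with a two-finger parallel gripper is mounted at the origin on the work surface. World frame = base frame: x ahead of the robot, y to its left, z up, the work surface at z = 0. Lengths are in m, angles in degrees, forces in N, time in s.
With the tool pointing down it reaches from about 0.325 to 0.775 m from the base axis. Payload 5.5 kg.
Tool frame: the origin (TCP) lies at the centre of the arm's flange, where the gripper is bolted on; the fingertips stand 182 mm ahead of it and the grasp point (between the pads) lies 163 mm ahead of it; z points along the fingers, y is the direction in which the jaws open and shut (so a half turn about z gives the same grasp; the last joint's range is limited). The gripper opens to 88 mm and grips with 3 to 60 N. Pads are 20 mm wide; open, the fingers measure 115 mm over their backs; the gripper's body (75 mm by 178 mm) begins 61 mm behind the grasp point.
Start: joints at [69.23, 5.22, 70.514, -0, 104.267, -3.249], TCP at [0.181, 0.572, 0.405] pointing down, gripper open.
Joint ranges: [-164.24, 164.24], [-49.07, 125.15], [9.68, 141.18], [-86.29, 266.29], [3.28, 154.24], [-151.56, 151.56]. Speed limits (degrees/s): [147.25, 147.25, 172.46, 180, 180, 180].

INTERFACE

Orientations are given as [roll, pitch, yaw] about the fixed x, y, z axes, in that order (R = Rz(yaw) Ry(pitch) Rx(roll)).
In Python, from station import r gives the robot as it stands. The module is installed in compiled form; this text tells all that it offers. Calls block until the motion is done:
- r.reach(position, orientation): joint-space move of the TCP to a pose.
- r.servo_line(position, rotation=None, speed=0.15): straight line of the TCP; rotation=None keeps the orientation; speed is the mean speed in m/s.
- r.move_joints(angles): joint-space move.
- r.let_go() and r.grab(squeeze=None): open the fingers fully, or close them until they stop; squeeze is the grip in N (None keeps the last).
- r.wait(seconds).
- r.inverse_kinematics(position, orientation): joint angles nearest the present ones, or None.
- r.sense(): the state.
- r.snapshot(name): name is "scene" or "top"; returns a dict with "frame" (384x512x3 uint8, red, green, blue), "fx", "fy", "cx", "cy" (pixels), "R" (3x3) and "t" (3): a world point X has camera coordinates R X + t. Camera axes: x right, y down, z forward; pixel columns grow to the right and rows downward; lengths in m; the calibration is good to about 2 mm. A picture is of the moment at which its call begins. There is no depth.
A pose or a line that the arm cannot do raises r.IKError and nothing moves.
- r.hand_in(): hands the job in, once; it reports no verdict.
The state is a dict: "clock": time; "joints": joint angles; "joint_vel": joint speeds; "joint_torque": joint torques, N m; "tcp_pos": TCP position; "orientation": TCP orientation; "contact_force": force on the tool from outside, world axes, zero at the start; "torque": the same for the moment, N m; "opening": finger opening in m.
Only numpy, scipy, OpenCV 4.12 (cv2) and the standard library are available. Lean on these libraries where they do the work, as an engineer would, in place of code of your own. Each camera call takes 0.05 s, during which the arm holds its last target. There are 200 camera calls.

TASK

Fold the sprung drum rest over to its other stop: push its wooden crossbar past the over-centre point until it snaps across. Then lean on the crossbar, against that stop, with about 12 N for a second to prove it holds, never putting more than 20 N on the rest, and let go with it standing there. Leave the bell, the ceramic cup and the collar undisturbed.

Things in the scene. Friction and masses are not known exactly. Their poses are not given: they have to be found in the camera images.
- bed: fixed flat dark steel bed plate, 200 x 100 x 12 mm, with two long slots; origin at the centre of its underside on the worktop. Its x axis runs along its 200 mm length and is the direction in which the rest has to be pushed; z is up. Nothing near a push at the crossbar stands higher than 100 mm, except the rest itself.
- bed_top (a point): centre of the bed's top face. A brass bracket (two cheeks, top 99 mm above the worktop, 60 mm long in the bed's x, 90 mm wide in y) is clamped on it, centred in y, but anywhere from 18 mm behind to 18 mm ahead of this point along the bed's x: where exactly is not measured and must be felt for or seen.
- bed_pivot (a point): point fixed to the bed, 64 mm above the worktop over its centre. The rest's pivot axis runs along the bed's y at this height, off along x by the bracket's unmeasured -18 to +18 mm. The rest is a brass blade, 10 mm thick in x, 18 mm wide, with a fixed walnut crossbar along y (diameter 22 mm, length 80 mm), its centre line 100 mm from the pivot (164 mm above the worktop when upright).
- bed_over (a point): point fixed to the bed, 31 mm along its +x and 159 mm above the worktop: where the crossbar's middle comes to lie at the other stop if the bracket is at the bed's centre; truly up to 18 mm off along x. The stops are stiff: pushed against one, the force rises by some 2 to 4 N per mm.
- rest (a joint): angle of the sprung rest from upright, rad: -0.32 at the stop where it starts (crossbar 31 mm to the bed's -x of the pivot), 0 upright (over-centre point), +0.32 at the other stop (31 mm to +x). The spring drives it from upright to either stop: leaving a stop takes about 8 N at the crossbar, falling to nothing at upright; then it snaps ahead by itself to the other stop.
- bell: tarnished brass bell standing on the worktop, 76 mm wide, 80 mm high, bystander; origin at the centre of its underside, z up
- cup: green glazed ceramic bearing cup, 64 mm wide, 40 mm high, bystander; origin at the centre of its underside, z up
- collar: heavy brass base collar, a ring 80 mm wide and 28 mm high, bystander; origin at the centre of its underside, z up

How it is judged (in metres and radians):
On the way, in this order (a step that is already met when the one before it is completed fails the run):
1. the rest has gone past its over-centre point towards the other stop (angle above 0.15 rad) (value of joint rest above 0.15 rad), for 0.05 s.
2. the fingers lean on the rest at its other stop with 8 to 16 N for 0.6 s (value of joint rest above 0.29 rad and contact force between the fingers and rest between 8 and 16 N), for 0.6 s.
At the end, for the whole second after the job is handed in: the rest stands released and still at its other stop (angle above 0.29 rad), having been leaned on there; the bell, cup and collar are within 15 mm of where they stood (value of joint rest above 0.29 rad and velocity of joint rest below 0.05 rad/s and distance of each of bell, cup, collar from where it was at the start of the episode below 0.015 m); the robot touches nothing.
It fails at once if more than 20 N on the rest (contact force between anything else and rest above 20 N).
It fails at once if bell, cup or collar moved by more than 15 mm or tipped (distance of any of bell, cup, collar from where it was at the start of the episode above 0.015 m or angle between any of bell, cup, collar's own z axis and vertical above 0.3 rad).
It also fails if it takes over 53 s, if anything falls off the work surface, if the arm or the gripper's body presses on something with over 40 N, if the wrist force passes 120 N, or if a joint passes its speed limit or range.

## Working session

There is one attempt and no reset: what is moved stays moved. The work goes in short steps, each a Python script; the robot and the scene stay as the last script left them, time stands still between calls to the robot, and variables do not carry over. Pictures are saved under pics/ and viewed, about 8 in all and at most 12, crops included, and the job is handed in when it is done.

```bash
mkdir -p pics
python3 - <<'E'
from station import r
import cv2,pickle
for n in("scene","top"):
    s=r.snapshot(n); pickle.dump(s,open(n+".pkl","wb")); cv2.imwrite(f"pics/{n}0.png",s["frame"][:,:,::-1])
    print(n,s["fx"],s["fy"],s["cx"],s["cy"],s["R"],s["t"])
print(r.sense())
E
```

```text
scene 366.09006339066207 366.09006339066207 258.451606262322 192.4148618257406 [[-0.69121885  0.72262775  0.00506306]
 [ 0.61522271  0.59212877 -0.52046569]
 [-0.37910094 -0.35664079 -0.85386757]] [ 0.39547715 -0.28048805  0.96930494]
top 356.02777266791435 356.02777266791435 253.26221946429604 185.65779642090172 [[-0.00349837 -0.99939302 -0.03466055]
 [-0.98523402  0.00937783 -0.17095611]
 [ 0.17117738  0.03355068 -0.9846688 ]] [-0.00627823  0.60416413  0.64645273]
{'clock': 0.1, 'joints': array([ 6.92313751e+01,  5.25874306e+00,  7.05749098e+01, -6.51064945e-04,
        1.04267978e+02, -3.24851407e+00]), 'joint_vel': array([ 0.08247142, -0.02704299, -0.04266991,  0.04579359,  0.11898625,
       -0.07572656]), 'joint_torque': array([ 1.63325803e-03, -4.47861958e+01, -4.07567060e+01,  6.99438737e-02,
        2.84031057e-02, -1.07341143e-04]), 'tcp_pos': array([0.18064323, 0.57221109, 0.40362091]), 'orientation': array([-1.79898497e+02, -5.12884340e-03,  1.62479725e+02]), 'contact_force': array([ 0.26577695, -0.26843354, -0.69552479]), 'torque': array([0.01161581, 0.02214624, 0.01549967]), 'opening': 0.08750457024670966}
```

View pics/scene0.png

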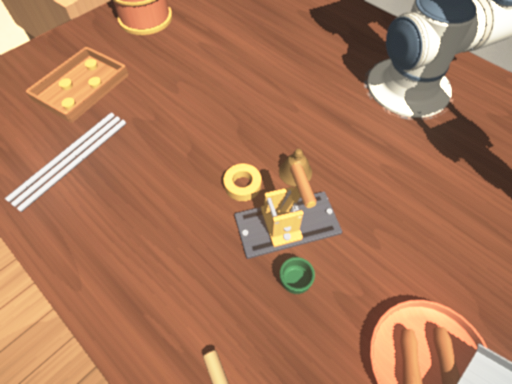

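View pics/top0.png

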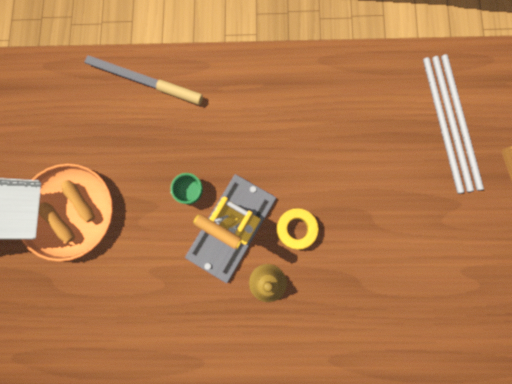

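The top view shows the bed around (231,228), with the bar's ends near (195,218) and (240,244). The cup is at (186,189), the collar at (298,229) and the bell at (268,283). The scene view shows the bar leaning towards the robot-side end of the bed.

```bash
cat > h.py <<'E'
import numpy as np,cv2,pickle
def ray(s,u,v):
    d=s["R"].T@np.array([(u-s["cx"])/s["fx"],(v-s["cy"])/s["fy"],1]); return -s["R"].T@s["t"],d
def plane(s,p,z):
    c,d=ray(s,*p); return c+d*(z-c[2])/d[2]
def proj(s,X):
    q=s["R"]@np.asarray(X)+s["t"]; return np.array([s["fx"]*q[0]/q[2]+s["cx"],s["fy"]*q[1]/q[2]+s["cy"]])
def tri(a,pa,b,pb):
    c1,d1=ray(a,*pa);c2,d2=ray(b,*pb)
    k=np.linalg.lstsq(np.c_[d1,-d2],c2-c1,rcond=None)[0]
    p,q=c1+k[0]*d1,c2+k[1]*d2
    return (p+q)/2,np.linalg.norm(p-q)
E
python3 - <<'E'
from h import *
T=pickle.load(open("top.pkl","rb"));S=pickle.load(open("scene.pkl","rb"))
for s,(x0,y0,x1,y1),n in((T,(150,165,330,310),"t"),(S,(215,140,350,300),"s")):
    hsv=cv2.cvtColor(s["frame"],cv2.COLOR_RGB2HSV)
    m=((hsv[...,1]<75)&(hsv[...,2]<140)).astype(np.uint8)*255
    w=np.zeros_like(m);w[y0:y1,x0:x1]=m[y0:y1,x0:x1]
    pts=cv2.findNonZero(cv2.morphologyEx(w,cv2.MORPH_OPEN,np.ones((3,3))))
    c=max(cv2.findContours(cv2.morphologyEx(w,cv2.MORPH_OPEN,np.ones((3,3))),0,2)[0],key=cv2.contourArea)
    h=cv2.approxPolyDP(cv2.convexHull(c),6,True)[:,0]
    P=[plane(s,p,.012) for p in h]; 
    print(n,h.tolist(),np.round(P,4).tolist())
    R=cv2.minAreaRect(np.array([plane(s,p[0],.012)[:2]*1000 for p in cv2.convexHull(c)],np.float32)); print("rect mm",R)
    im=cv2.resize(s["frame"][y0:y1,x0:x1,::-1],None,fx=4,fy=4,interpolation=cv2.INTER_CUBIC); cv2.imwrite(f"pics/crop_{n}.png",im)
    for name,p,z in (("cup",(186,189),.04),("collar",(298,229),.028),("bell",(268,284),.08)) if n=="t" else ():
        print(name,plane(s,p,z).round(3))
E
```

```text
t [[241, 247], [224, 273]] [[0.4857, 0.0164, 0.012], [0.4346, 0.0502, 0.012]]
rect mm ((460.91802978515625, 34.602325439453125), (11.717147827148438, 61.13778305053711), 59.87466049194336)
cup [0.601 0.125 0.04 ]
collar [ 0.52  -0.098  0.028]
bell [ 0.42  -0.037  0.08 ]
s [[334, 227], [303, 234]] [[0.4702, 0.1138, 0.012], [0.5256, 0.0786, 0.012]]
rect mm ((498.19342041015625, 96.5361557006836), (15.16148567199707, 65.76258087158203), 58.81080627441406)
```

View pics/crop_t.png

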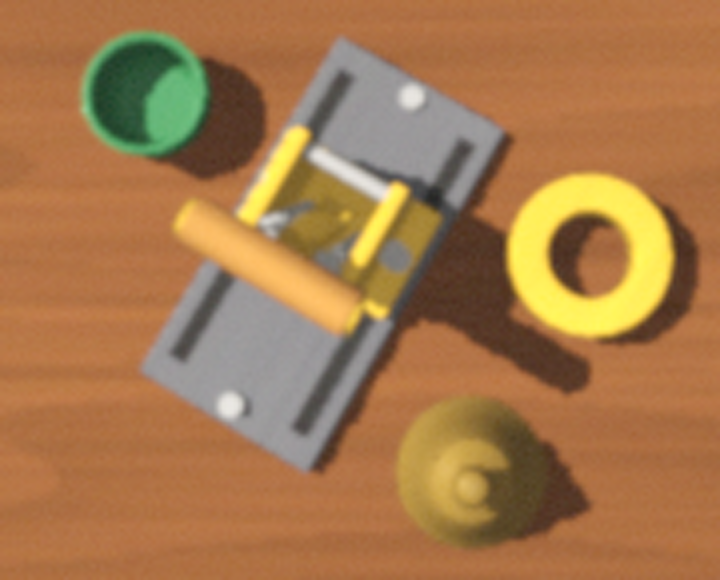

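View pics/crop_s.png

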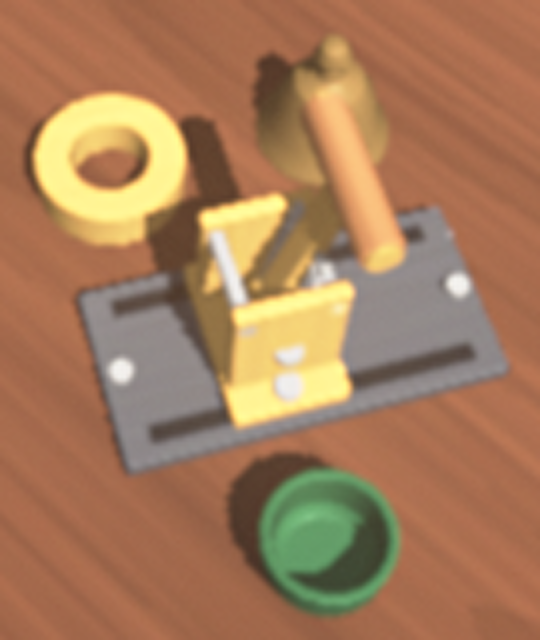

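The crops give the bed corners clearly: top crop (342,38), (508,133), (315,471), (143,370). The bar axis runs (188,216)–(350,318) in top and (322,97)–(383,252) in scene. The cheek tops are visible in both views.

Run:
```python
from h import *
T=pickle.load(open("top.pkl","rb"));S=pickle.load(open("scene.pkl","rb"))
t=lambda p:(p[0]/4+150-.375,p[1]/4+165-.375)
q=lambda p:(p[0]/4+215-.375,p[1]/4+140-.375)
ct=[plane(T,t(p),.012) for p in((342,38),(508,133),(315,471),(143,370))]
cs=[plane(S,q(p),.012) for p in((132,470),(80,297),(437,207),(508,370))]
for c in(ct,cs):
    c=np.array(c); print(c.round(4).tolist(),[round(float(np.linalg.norm(c[i]-c[i-1])),4) for i in range(4)])
    o=c.mean(0); x=(c[0]+c[1]-c[2]-c[3]); x/=np.linalg.norm(x); y=np.array([-x[1],x[0],0])
    print("centre",o.round(4),"yaw",np.degrees(np.arctan2(x[1],x[0])))
    for n,X in (("barL top",plane(T,t((188,216)),.159)),("barR top",plane(T,t((350,318)),.159)),
       ("bar tri near",tri(T,t((183,213)),S,q((383,252)))[0]),("bar near s",plane(S,q((383,252)),.159)),("bar far s",plane(S,q((320,98)),.159)),
       ("cheekL+",plane(T,t((298,130)),.099)),("cheekR+",plane(T,t((402,185)),.099)),
       ("cheek s+",plane(S,q((236,308)),.099)),("cheek s-",plane(S,q((352,288)),.099)),("cheek2 s+",plane(S,q((202,214)),.099)),("cheek2 s-",plane(S,q((284,198)),.099))):
        print(n,X.round(4),"bed xy",round(float((X-o)@x),4),round(float((X-o)@y),4))
```

```text
[[0.6359, 0.029, 0.012], [0.5851, -0.0569, 0.012], [0.4165, 0.0413, 0.012], [0.4659, 0.1288, 0.012]] [0.1971, 0.0998, 0.1951, 0.1005]
centre [0.5258 0.0356 0.012 ] yaw -30.31757987675665
barL top [0.5315 0.0792 0.159 ] bed xy -0.0171 0.0406
barR top [0.49   0.0125 0.159 ] bed xy -0.0193 -0.038
bar tri near [0.5336 0.0821 0.1527] bed xy -0.0168 0.0441
bar near s [0.5374 0.0834 0.159 ] bed xy -0.0142 0.0471
bar far s [0.4965 0.0141 0.159 ] bed xy -0.0145 -0.0334
cheekL+ [0.5752 0.0414 0.099 ] bed xy 0.0397 0.03
cheekR+ [ 0.5498 -0.006   0.099 ] bed xy 0.0416 -0.0238
cheek s+ [0.5734 0.038  0.099 ] bed xy 0.0398 0.0261
cheek s- [0.5297 0.0688 0.099 ] bed xy -0.0135 0.0306
cheek2 s+ [ 0.5481 -0.0065  0.099 ] bed xy 0.0405 -0.0251
cheek2 s- [0.5152 0.0151 0.099 ] bed xy 0.0011 -0.0231
[[0.637, 0.0331, 0.012], [0.5885, -0.0525, 0.012], [0.4179, 0.0463, 0.012], [0.4687, 0.1318, 0.012]] [0.1952, 0.0983, 0.1971, 0.0995]
centre [0.528  0.0397 0.012 ] yaw -30.23070804320959
barL top [0.5315 0.0792 0.159 ] bed xy -0.0169 0.0359
barR top [0.49   0.0125 0.159 ] bed xy -0.0191 -0.0426
bar tri near [0.5336 0.0821 0.1527] bed xy -0.0165 0.0395
bar near s [0.5374 0.0834 0.159 ] bed xy -0.0139 0.0425
bar far s [0.4965 0.0141 0.159 ] bed xy -0.0143 -0.038
cheekL+ [0.5752 0.0414 0.099 ] bed xy 0.0399 0.0253
cheekR+ [ 0.5498 -0.006   0.099 ] bed xy 0.0418 -0.0285
cheek s+ [0.5734 0.038  0.099 ] bed xy 0.0401 0.0214
cheek s- [0.5297 0.0688 0.099 ] bed xy -0.0132 0.026
cheek2 s+ [ 0.5481 -0.0065  0.099 ] bed xy 0.0406 -0.0298
cheek2 s- [0.5152 0.0151 0.099 ] bed xy 0.0013 -0.0277
```

Both views agree: bed centre is about (0.527, 0.0375), yaw about -30.3°, and the pivot offset is about +13 mm (bar -17 mm, cheeks -13…+40 mm). The far-stop contact is then expected with the tool centre at about bed x = +23 mm. Next I push with closed fingers, keeping the tip at z = 0.150.

```bash
cat > m.py <<'E'
from station import r
import numpy as np
a=np.radians(-30.3); X=np.array([np.cos(a),np.sin(a),0]); O=np.array([.527,.0375,0]); RPY=[180,0,149.7]
P=lambda x,z=.332:(O+x*X+[0,0,z]).tolist()
def F(n=4):
    v=[]
    for _ in range(n): r.wait(.03); v.append(r.sense()["contact_force"])
    return np.mean(v,0)
E
python3 - <<'E'
from m import *
r.grab(10)
r.reach(P(-.065,.42),RPY); r.servo_line(P(-.065),speed=.08); r.wait(.3)
b=F(8); np.save("b.npy",b); s=r.sense(); print(s["clock"],s["tcp_pos"],P(-.065),s["orientation"],s["opening"],b)
for x in (-.055,-.050,-.046,-.043,-.040,-.037,-.034,-.031):
    r.servo_line(P(x),speed=.03); f=F()-b; s=r.sense(); 
    print(x,round(s["clock"],2),f.round(2),"fx",round(f@X,2),((s["tcp_pos"]-O)@X).round(4))
    if np.linalg.norm(f)>13: print("STOP");break
E
```

```text
5.3417 [0.47087361 0.07029086 0.33198866] [0.4708792892105599, 0.07029429554797625, 0.332] [-1.79999015e+02 -2.79243436e-03  1.49699415e+02] 0.0008105294281214464 [ 0.04206393 -0.1126269  -0.05176325]
-0.055 5.96 [ 0.32 -0.29  0.28] fx 0.42 -0.055
-0.05 6.41 [0.11 0.16 0.11] fx 0.01 -0.05
-0.046 6.83 [ 0.09 -0.13  0.85] fx 0.15 -0.046
-0.043 7.21 [0.17 0.3  0.25] fx -0.01 -0.043
-0.04 7.59 [-0.16  0.46  0.35] fx -0.37 -0.04
-0.037 7.97 [-5.83  3.12  2.46] fx -6.61 -0.0379
-0.034 8.36 [-8.34  3.06  6.36] fx -8.75 -0.035
-0.031 8.74 [-8.79  2.62  9.86] fx -8.91 -0.0319
STOP
```

Contact came at -38.5 mm, as expected. The pads stick to the rising bar, so a vertical load is building up. I'll lift the tool to follow the arc, which relieves it.

Run:
```python
from m import *
b=np.load("b.npy"); x=-.031; z=.332
def go(x,z):
    r.servo_line(P(x,z),speed=.03); f=F()-b; s=r.sense()
    print(round(x,4),round(z,4),round(s["clock"],2),"fx",round(f@X,2),"fz",round(f[2],2),"n",round(np.linalg.norm(f),2)); return f
for d in (.001,.001,.001):
    z+=d; f=go(x,z)
    if f[2]<2: break
while x<.003:
    x+=.002; z=min(z+.002*max(0,-(x+.010-.013))/.097+.00012*np.clip(f[2],-4,4),.341)
    f=go(x,z)
    if np.linalg.norm(f)>14: print("STOP");break
    if x>-.012 and np.linalg.norm(f)<1.0: print("free?");break
```

```text
-0.031 0.333 9.12 fx -7.61 fz 6.67 n 10.25
-0.031 0.334 9.51 fx -6.45 fz 3.44 n 7.36
-0.031 0.335 9.89 fx -5.66 fz 1.6 n 5.89
-0.029 0.3359 10.28 fx -5.12 fz 0.09 n 5.12
-0.027 0.3365 10.66 fx -4.79 fz 0.06 n 4.79
-0.025 0.3371 11.04 fx -3.93 fz -0.53 n 3.97
-0.023 0.3375 11.43 fx -3.2 fz -0.12 n 3.21
-0.021 0.338 11.81 fx -2.39 fz -0.17 n 2.45
-0.019 0.3385 12.19 fx -2.14 fz -0.16 n 2.16
-0.017 0.3388 12.57 fx -2.07 fz 0.15 n 2.1
-0.015 0.3392 12.96 fx -1.5 fz -0.08 n 1.52
-0.013 0.3396 13.34 fx -1.11 fz 0.55 n 1.27
-0.011 0.3399 13.72 fx -1.06 fz 0.2 n 1.13
-0.009 0.3402 14.11 fx -0.58 fz 0.23 n 0.63
free?
```

Run:
```python
from m import *
import cv2
b=np.load("b.npy"); x=-.009
while x<.005:
    x+=.002; r.servo_line(P(x,.3405),speed=.03); f=F()-b
    print(round(x,4),"fx",round(f@X,2),"n",round(np.linalg.norm(f),2))
    if np.linalg.norm(f)>12: break
r.wait(.3)
s=r.snapshot("scene")["frame"][120:300,200:380,::-1]
cv2.imwrite("pics/snap.png",cv2.resize(s,None,fx=3,fy=3)); print(r.sense()["clock"],F()-b)
```

```text
-0.007 fx -0.81 n 0.88
-0.005 fx -0.19 n 0.45
-0.003 fx 0.16 n 0.37
-0.001 fx -0.59 n 0.71
0.001 fx -0.42 n 0.52
0.003 fx -0.18 n 0.22
0.005 fx 0.06 n 0.33
17.1417 [-0.06139615  0.25845282  0.46852986]
```

View pics/snap.png

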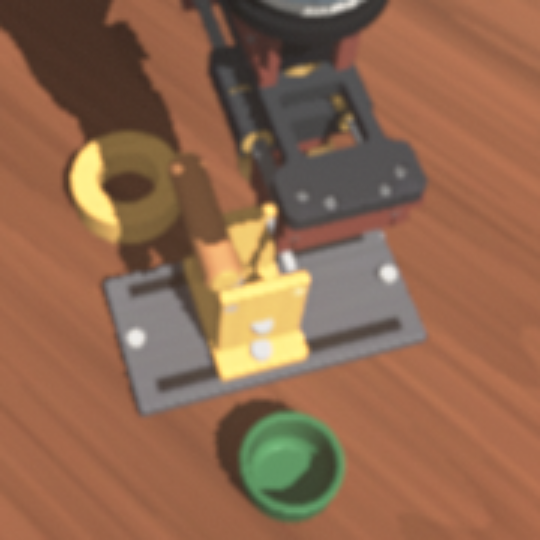

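The rest has snapped across: the bar now lies on the far side, around (205,220) in the crop, and the fingers are clear of it. Next I lower the tool slightly and lean on the bar.

Run:
```python
from m import *
b0=np.load("b.npy"); x=.005
r.servo_line(P(x,.334),speed=.03); r.wait(.2); b=F(8); print("bias",b,b0)
n=0; dx=.002
while x<.050:
    x+=dx; r.servo_line(P(x,.334),speed=.03); f=F(5)-b; n=np.linalg.norm(f)
    print(round(x,4),round(r.sense()["clock"],2),"fx",round(f@X,2),"fz",round(f[2],2),"n",round(n,2))
    if x>.016: dx=.001
    if n>6: dx=.0005
    if n>11.3: break
if 9<n<15:
    for i in range(6): f=F(8)-b; print("hold",round(f@X,2),round(np.linalg.norm(f),2))
```

```text
bias [-0.15918263 -0.14469147  0.16935129] [ 0.04206393 -0.1126269  -0.05176325]
0.007 18.52 fx -0.1 fz -0.14 n 0.18
0.009 18.94 fx 0.67 fz -0.4 n 0.78
0.011 19.36 fx -0.04 fz -0.43 n 0.62
0.013 19.77 fx 0.0 fz -0.18 n 0.31
0.015 20.19 fx -0.05 fz -0.29 n 0.35
0.017 20.61 fx -0.0 fz -0.03 n 0.19
0.018 21.02 fx 0.42 fz 0.18 n 0.65
0.019 21.44 fx 0.1 fz -0.21 n 0.33
0.02 21.86 fx -0.03 fz -0.47 n 0.47
0.021 22.27 fx -0.04 fz -0.12 n 0.2
0.022 22.69 fx -0.03 fz -0.08 n 0.23
0.023 23.11 fx -0.33 fz -0.29 n 0.45
0.024 23.52 fx 0.24 fz -0.31 n 0.4
0.025 23.94 fx -1.14 fz -0.51 n 1.28
0.026 24.36 fx -5.11 fz 0.96 n 5.2
0.027 24.77 fx -8.13 fz 1.59 n 8.29
0.0275 25.19 fx -9.73 fz 2.52 n 10.06
0.028 25.61 fx -11.32 fz 2.87 n 11.71
hold -11.71 12.04
hold -11.12 11.51
hold -11.32 11.69
hold -11.42 11.77
hold -11.43 11.79
hold -11.28 11.56
```

Held at about 11.7 N for 1.4 s. Now I back off, lift clear and check.

Run:
```python
from m import *
from h import *
b=np.load("b.npy")
r.servo_line(P(.022,.334),speed=.02); r.servo_line(P(-.02,.334),speed=.06); r.servo_line(P(-.06,.45),speed=.12)
r.reach([.3,.45,.42],RPY); r.wait(.3)
print(r.sense()["clock"],F()-b)
ims=[]
for n in("scene","top"):
    s=r.snapshot(n); o=pickle.load(open(n+".pkl","rb"))
    x0,y0,x1,y1=(150,165,330,310) if n=="top" else (200,120,380,265+35)
    im=s["frame"][y0:y1,x0:x1,::-1]; ims.append(cv2.resize(im,(400,int(400*im.shape[0]/im.shape[1]))))
    for nm,(u,v) in (dict(cup=(186,189),collar=(298,229),bell=(268,284)) if n=="top" else dict(cup=(297,275),collar=(242,182))).items():
        k=np.s_[v-22:v+22,u-22:u+22]
        sh=cv2.phaseCorrelate(*[np.float64(cv2.cvtColor(q["frame"][k],cv2.COLOR_RGB2GRAY)) for q in(o,s)],cv2.createHanningWindow((44,44),cv2.CV_64F))
        print(n,nm,"shift px",np.round(sh[0],2),"resp",round(sh[1],2))
h=max(i.shape[0] for i in ims)
cv2.imwrite("pics/end.png",np.hstack([cv2.copyMakeBorder(i,0,h-i.shape[0],0,0,0) for i in ims]))
```

```text
31.5417 [-0.09649428  0.25874328 -0.16110571]
scene cup shift px [0.43 0.47] resp 0.9
scene collar shift px [0.43 0.72] resp 0.91
top cup shift px [0.52 0.46] resp 0.92
top collar shift px [0.65 0.52] resp 0.69
top bell shift px [0.44 0.56] resp 0.93
```

View pics/end.png

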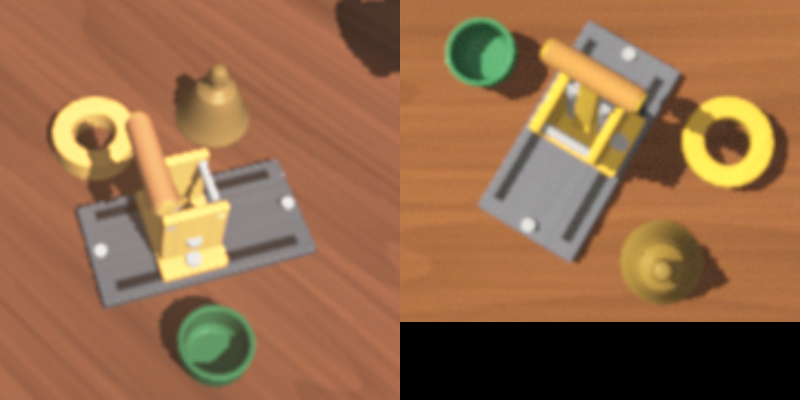

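The rest stands at the far stop, with the bar in the top panel running (545,50)–(640,100), and the arm is clear. The bell, cup and collar are where they were. The same ~0.5 px shift shows on all three, so it comes from the correlation method.

```bash
python3 -c "
from station import r
r.hand_in(); print(r.sense()['clock'])"
```

```text
the job is handed in; nothing more can be done
the job is handed in; nothing more can be done
```

The rest is folded over and standing released at its other stop, and the job is handed in; the station gave no verdict.

- **Push:** I pushed the crossbar with closed fingers along the bed's x axis. It snapped across just past upright.
- **Force while pushing:** the pads stuck to the rising bar, which added a vertical load. The highest reading was about 13 N in total, so I lifted the tool to follow the bar's arc. Forces were read only between steps, so a brief peak in between could have been missed.
- **Lean:** I held 11.5–12.0 N against the far stop for about 1.4 s, then backed off and moved the arm clear by 31.5 s on the clock.
- **Last checks:** the final pictures show the rest at the far stop and the arm away, and the residual force reading is only noise (about 0.3 N). The bell, cup and collar showed only a common 0.4–0.7 px shift. I put that down to the image comparison, and it is about 2 mm at most if it is real.
- **Disagreements:** the far stop was felt about 2 mm further along the bed than the pictures predicted, and the two cameras differed by about 4 mm on the bed's position. Neither affected the result.

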